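Line up the castle nut of the engraver's ball vise and pin it

TASK

The castle nut on top of the engraver's ball vise still stands with its cross slot out of line with the slot in the brass threaded stem inside it. Tighten the nut clockwise (seen from above) until the two slots line up, then take the red-handled cross pin from the wooden stand and set it upright, handle up, fully home across both slots, and let go. Leave the blue and yellow pins in the stand.

Things in the scene. Friction and masses are not known exactly. Their poses are not given: they have to be found in the camera images.
- vise: Engraver's ball vise, fixed: steel ball 120 mm across on a wooden ring 150 mm across, dark round table at 115 mm height, brass clamp bar and washer up to 125 mm. Origin on the bench under its middle, z up. On its axis a brass stem 25 mm across reaches 161 mm, inside the nut and flush with its top. The stem's slot runs along the vise's x axis. Stands left or right of the robot's middle.
- nut (a joint): Angle of the castle nut on the stem, rad. It grows as the nut turns clockwise seen from above (tightens); 0 = the slot of the nut is in line with the slot of the stem. It starts between -1.35 and -0.65, stops at -1.75 and 0.8, stays where it is left, turns with about 0.12 N m, and its height does not change noticeably.
- nut_top (a point): Centre of the nut's top, on the turning axis, 161 mm above the bench; x along the nut's slot (turns with the nut), z up. Bright steel nut, 36 mm tall: hexagon 22 mm tall, above it two walls 14 mm tall beside the slot, a black line on each along the slot. Walls' outer faces and the flats below are parallel to the slot, 46 mm apart, 26 mm long: grip there, closing across the slot.
- seat (a point): Middle of the floor of the stem's slot, 147 mm above the bench on the turning axis; axes as the vise's, x along the stem's slot. A pin fully home has its origin here. Slots of stem and nut are alike: open above, 14 mm deep, 14 mm wide, flaring to 20 mm in the top 6 mm.
- stand: Light wooden stand, fixed: 240 (x) x 46 (y) x 28 (z) mm, origin at the centre of its underside; a groove along its x axis, 13 mm wide and 14 mm deep, is split by thin walls into three pockets about 74 mm apart, each with one pin standing in it.
- red_pin: The cross pin to use, about 80 g: steel bar 60 (x) x 10 x 10 mm, on its middle an upright red tab 26 (x) x 10 (y) mm, from 10 to 54 mm height. Origin at the centre of the bar's underside, x along the bar, z up; its two ends are alike. In the stand it is sunk 14 mm, the upper 40 mm of the tab are free: grip the tab across its 10 mm (y). Its pocket varies.
- blue_pin: A bystander in the stand: pin with a blue tab and a short steel bar of 36 mm, otherwise like the red one. Leave it there.
- yellow_pin: A bystander in the stand: pin with a yellow tab and a short brass bar of 36 mm, otherwise like the red one. Leave it there.
There are look-alikes about, which are no part of the job. There is more than one size of the red_pin; the job needs the middle-sized.

How it is judged (in metres and radians):
On the way, in this order (a step that is already met when the one before it is completed fails the run):
1. the nut is turned until its slot lines up with the stem's within 15 degrees, the red pin still in the stand (value of joint nut between -0.26 and 0.26 rad and horizontal distance between red_pin and seat above 0.1 m), for 0.2 s.
2. the red pin lies fully home across both slots (z of red_pin in the frame of seat below 0.006 m and horizontal distance between red_pin and seat below 0.015 m), for 0.2 s.
At the end, for the whole second after the job is handed in: The red pin rests fully home on the floor of the slots (within 6 mm in height, 15 mm sideways), upright with the handle up within 20 degrees, its bar along the stem's slot within 17 degrees; the nut's slot is in line with the stem's within 20 degrees; the blue and yellow pins are still in the stand (all of step 2 and value of joint nut between -0.35 and 0.35 rad and z of red_pin in the frame of seat above -0.005 m and angle between the x axis of red_pin and the x axis of seat, either way round below 0.3 rad and angle between red_pin's own z axis and vertical below 0.35 rad and linear speed of red_pin below 0.02 m/s and distance between each of blue_pin, yellow_pin and stand below 0.13 m); the robot touches nothing.
It fails at once if the nut is loosened (turned anticlockwise well past its start) instead of tightened (value of joint nut below -1.65 rad).
It fails at once if the blue pin is taken out of the stand (distance of blue_pin from where it was at the start of the episode above 0.03 m).
It fails at once if the yellow pin is taken out of the stand (distance of yellow_pin from where it was at the start of the episode above 0.03 m).
It also fails if it takes over 48 s, if anything falls off the work surface, if the arm or the gripper's body presses on something with over 40 N, if the wrist force passes 120 N, or if a joint passes its speed limit or range.

ROBOT

A 6-joint arm with a two-finger parallel gripper is mounted at the origin on the work surface. World frame = base frame: x ahead of the robot, y to its left, z up, the work surface at z = 0. Lengths are in mm, angles in degrees, forces in N, time in s.
With the tool pointing down it reaches from about 300 to 850 mm from the base axis. Payload 4.2 kg.
Tool frame: the origin (TCP) lies between the finger pads; the fingertips stand ahead of it and the grasp point (between the pads) lies 3 mm ahead of it (nose_length is the z of the fingertips in the tool frame, in mm); z points along the fingers, y is the line along which they close (so a half turn about z gives the same grasp; the last joint's range is limited). The gripper opens to 91 mm and grips with 3 to 60 N. Pads are 32 mm wide; open, the fingers measure 118 mm over their backs; the gripper's body (76 mm by 178 mm) begins 60 mm behind the grasp point.
Start: joints at [-74.255, 18.312, 89.639, -0, 72.044, -1.146], TCP at [167.068, -550.208, 235.976] pointing down, gripper open.
Joint ranges: [-177.97, 177.97], [-48.28, 115.42], [12.27, 149.76], [-77.06, 257.06], [2.81, 150.46], [-146.56, 146.56]. Speed limits (degrees/s): [147.25, 147.25, 180, 180, 180, 180].

INTERFACE

Orientations are given as [roll, pitch, yaw] about the fixed x, y, z axes, in that order (R = Rz(yaw) Ry(pitch) Rx(roll)).
In Python, from workcell import state, grab_frame, camera_params, job_done, nose_length gives the robot as it stands.
- The arm moves only by the tool step_arm, never from a script. Its argument "plan" is a list that holds one entry, the list of rows, each a list of 5 numbers: the shift along the tool's x, y, z in cm, then the turn about the tool's z in rad, then the opening, from 0 (shut) to 1 (fully open). In form: [[[x, y, z, turn, gripper], ...]]. A call has 1 to 20 rows; each row is the pose to reach, as a shift and turn from the pose commanded when the call began, along the tool's axes at that moment; what a row does not reach only later rows make up. A row lasts 1/8 s, in which the tool goes at most 62.5 mm and 10.7 degrees, less where a joint would pass 70% of its speed; a pose out of reach is approached as far as the arm can. A call with a gripper value outside its range is refused whole. The fingers move at their own pace and stop on an object; "newtons" is the grip in N (left out, the last holds). Time passes only in rows, so rows that repeat a pose let the fingers close. It gives the time, the measured TCP pose, the force, the opening and the grip force at its end, in the units of the state.
- state(): the state, without advancing time (a new reading comes with each control period).
- grab_frame(name): name is "side" or "top"; returns the picture (420x560x3 uint8, blue, green, red); there is no depth.
- camera_params(name): a dict with "camera_matrix" (3x3 intrinsics, pixels), "R" (3x3) and "t" (3): a world point X has camera coordinates R X + t. Camera axes: x right, y down, z forward; pixel columns grow to the right and rows downward; lengths in mm; the calibration is good to about 2 mm. A picture is of the moment at which its call begins. camera_params takes no time and is no camera call.
- job_done(): hands the job in; it is judged then, once.
The state is a dict: "time_s": time; "qpos": joint angles; "qvel": joint speeds; "effort": joint torques, N m; "ee_pos": TCP position; "ee_rot": TCP orientation; "force": force on the tool from outside, world axes, zero at the start; "torque": the same for the moment, N m; "gripper_width": finger opening in mm; "gripper_force": force on a finger pad.
Only numpy, scipy, OpenCV 4.12 (cv2) and the standard library are available. Lean on these libraries where they do the work, as an engineer would, in place of code of your own. Each camera call takes 0.05 s, during which the arm holds its last target. There are 200 camera calls.

## Working session

There is one attempt and no reset: what is moved stays moved. The work goes in short steps, Python scripts to look and compute and a tool call to move; the robot and the scene stay as the last step left them, time stands still between calls to the robot, and variables do not carry over. Pictures are saved under pics/ and viewed, at most 10 in all, crops included, and the job is handed in when it is done.

Besides the shell and the picture viewer there is one more tool, called after ">>>" by a JSON object that holds its "method" and its "body", one argument or row to a line. step_arm: Moves the arm, as the interface text tells. Its arguments: {"type":"object","properties":{"plan":{"type":"array","items":{"type":"array","items":{"type":"array","items":{"type":"number"}}}},"newtons":{"type":"number"}},"required":["plan"]}

```bash
mkdir -p pics; ls; python3 - <<'E'
from workcell import *
import cv2
for n in("side","top"):
    cv2.imwrite(f"pics/{n}0.png",grab_frame(n)); p=camera_params(n); print(n,p)
print(state(),nose_length)
E
```

```text
pics
side {'camera_matrix': array([[449.96653994,   0.        , 282.84969017],
       [  0.        , 449.96653994, 211.95864822],
       [  0.        ,   0.        ,   1.        ]]), 'R': array([[-0.87321097, -0.48703198, -0.01739115],
       [-0.28307446,  0.53593291, -0.79538969],
       [ 0.39670071, -0.68962001, -0.60584882]]), 't': array([515.55263568, 247.97151076, 665.87067721])}
top {'camera_matrix': array([[403.65640476,   0.        , 288.22652516],
       [  0.        , 403.65640476, 214.84572632],
       [  0.        ,   0.        ,   1.        ]]), 'R': array([[ 0.02700523, -0.99917159, -0.03044419],
       [-0.99504975, -0.02395512, -0.09644767],
       [ 0.09563848,  0.03289808, -0.99487235]]), 't': array([ 33.14504711, 550.86217954, 867.71517416])}
{'time_s': 0.1, 'qpos': array([-7.42555570e+01,  1.83475748e+01,  8.96992850e+01, -3.08562915e-04,
        7.20433400e+01, -1.14651442e+00]), 'qvel': array([-0.0740272 , -0.00791012, -0.22895088,  0.13608178,  0.02571935,
        0.01112302]), 'effort': array([-8.37846474e-04, -4.13331449e+01, -2.32509148e+01,  7.29020778e-02,
        4.21626039e-02, -4.90886862e-05]), 'ee_pos': array([ 166.94820497, -549.79830174,  235.20925313]), 'ee_rot': array([-1.79909812e+02, -1.51149517e-03,  1.68910515e+01]), 'force': array([-0.8513808 , -0.14434624,  0.36977923]), 'torque': array([-0.01903522,  0.00686022,  0.03812317]), 'gripper_force': 0.0, 'gripper_width': 91.09718384948599} 22.0
```

View pics/top0.png

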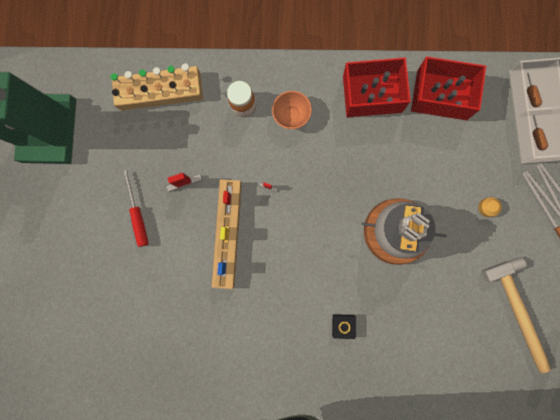

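View pics/side0.png

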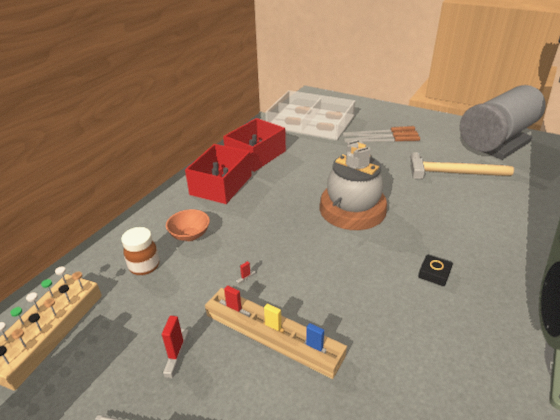

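The top view shows three red pins: a large one lying loose at (180,181), a small one loose at (266,186), and one standing in the stand at (226,197) beside yellow (224,233) and blue (221,268). The one in the stand fits because it is middle-sized and in a pocket. The vise is at about (405,228). Next is an enlarged crop to confirm this.

```bash
python3 - <<'E'
import cv2,numpy as np
t=cv2.imread("pics/top0.png");s=cv2.imread("pics/side0.png")
a=cv2.resize(t[195:265,375:445],(400,400),interpolation=cv2.INTER_CUBIC)
b=cv2.resize(t[170:295,160:285],(400,400),interpolation=cv2.INTER_CUBIC)
c=cv2.resize(s[130:200,320:390],(400,200*2),interpolation=cv2.INTER_CUBIC)[:200]
c=cv2.resize(s[135:175,320:400],(400,200),interpolation=cv2.INTER_CUBIC)
d=cv2.resize(s[275:355,200:360],(400,200),interpolation=cv2.INTER_CUBIC)
cv2.imwrite("pics/crop1.png",np.vstack([np.hstack([a,b]),np.hstack([c,d])]))
E
```

```text
(no output)
```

View pics/crop1.png

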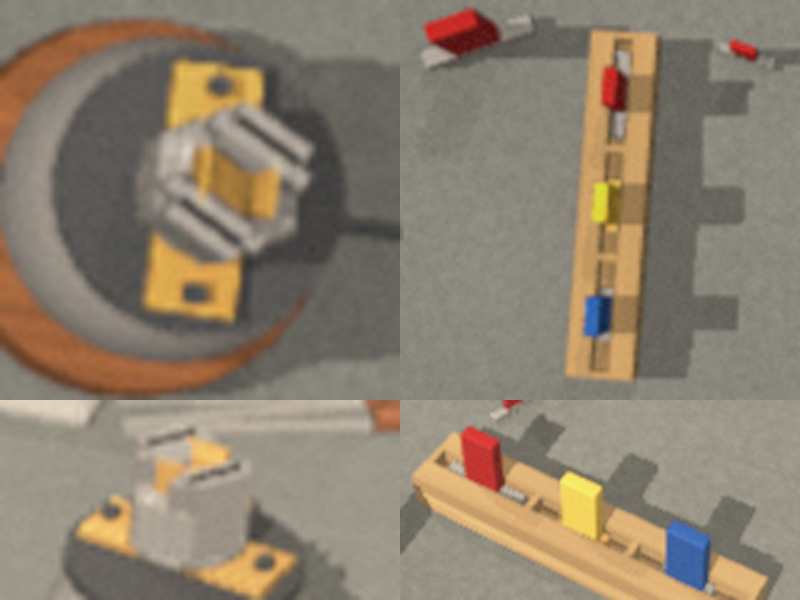

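The crop confirms the red pin in the stand's upper pocket: its bar is longer than its neighbours' and it is middle-sized. The black nut lines run from upper left to lower right. The stem's slot lies nearly vertical in the image, parallel to the clamp bar, so the nut is at about -67°. I'll measure these next.

```bash
cat > h.py <<'E'
import cv2,numpy as np
from workcell import *
P={n:camera_params(n) for n in("side","top")}
def ray(n,uv,z):
    p=P[n];R=np.array(p["R"]);c=-R.T@p["t"]
    d=R.T@np.linalg.inv(p["camera_matrix"])@np.array([uv[0],uv[1],1.])
    return c+d*(z-c[2])/d[2]
def blobs(m,off=(0,0),amin=15):
    cs,_=cv2.findContours(m,cv2.RETR_EXTERNAL,cv2.CHAIN_APPROX_NONE)
    return [(c+np.array(off)).astype(np.float32) for c in cs if cv2.contourArea(c)>=amin]
def ang(v): return np.degrees(np.arctan2(v[1],v[0]))
E
python3 - <<'E'
from h import *
t=cv2.imread("pics/top0.png")
cr=lambda p:(375+p[0]*70/400-.4,195+p[1]*70/400-.4)
L=[ray("top",cr(p),161) for p in((235,120),(307,160),(172,203),(237,248))]
print("nut c",np.mean(L,0),"dirs",ang(L[1]-L[0]),ang(L[3]-L[2]),"len",np.linalg.norm(L[1]-L[0]))
B=[ray("top",cr(p),125) for p in((220,86),(197,292))]
print("bar c",np.mean(B,0),"dir",ang(B[0]-B[1]),np.linalg.norm(B[0]-B[1]))
h=cv2.cvtColor(t,cv2.COLOR_BGR2HSV)
# brass bar mask
m=cv2.inRange(h,(14,120,120),(30,255,255))[195:265,375:445]
pts=np.vstack([b.reshape(-1,2) for b in blobs(m,(375,195),8)])
w=np.array([ray("top",p,125)[:2] for p in pts],np.float32);print("bar rect",cv2.minAreaRect(w))
# wood stand top, z=28
m=cv2.inRange(h,(10,70,120),(22,200,255))[172:295,205:248]
b=max(blobs(m,(205,172)),key=cv2.contourArea).reshape(-1,2)
w=np.array([ray("top",p,28)[:2] for p in b],np.float32);r=cv2.minAreaRect(w);print("stand",r);print(cv2.boxPoints(r))
m=(cv2.inRange(h,(0,150,90),(8,255,255))|cv2.inRange(h,(172,150,90),(180,255,255)))[185:212,212:240]
b=max(blobs(m,(212,185)),key=cv2.contourArea).reshape(-1,2);print("red px",b.min(0),b.max(0))
for z in(68,48): 
    w=np.array([ray("top",p,z)[:2] for p in b],np.float32);print("red",z,cv2.minAreaRect(w),w.min(0),w.max(0))
# side view check of the red tab top and the nut
s=cv2.imread("pics/side0.png");h=cv2.cvtColor(s,cv2.COLOR_BGR2HSV)
m=cv2.inRange(h,(0,150,60),(8,255,255))[280:320,215:250]|cv2.inRange(h,(172,150,60),(180,255,255))[280:320,215:250]
b=max(blobs(m,(215,280)),key=cv2.contourArea).reshape(-1,2);print("side red",b.min(0),b.max(0))
sc=lambda p:(320+p[0]/5-.4,135+p[1]/5-.4)
S=[ray("side",sc(p),161) for p in((147,445-400),(196,431-400),(193,482-400),(243,463-400))]
print("side nut c",np.mean(S,0),ang(S[1]-S[0]),ang(S[3]-S[2]))
E
```

```text
nut c [ 520.80249281 -195.92896414  161.        ] dirs -118.38641988490967 -123.9909336361265 len 26.346042705336004
bar c [ 521.2269796  -196.22660761  125.        ] dir -6.401684717110945 71.03942757881478
bar rect ((520.5747680664062, -199.09805297851562), (40.24603271484375, 86.50032806396484), 83.18083953857422)
stand ((506.26019287109375, 184.74459838867188), (47.989036560058594, 241.7257537841797), 88.21260833740234)
[[384.7077  164.53156]
 [626.31586 156.99194]
 [627.8127  204.95764]
 [386.20453 212.49725]]
red px [223. 191.] [228. 204.]
red 68 ((579.9058227539062, 180.7610321044922), (28.07735252380371, 10.736894607543945), 2.3772342205047607) [565.92426 175.4359 ] [593.942   186.52971]
red 48 ((582.6289672851562, 184.598876953125), (28.73850440979004, 10.98970890045166), 2.3772144317626953) [568.3182  179.14835] [596.99567 190.50337]
side red [224. 286.] [241. 311.]
side nut c [ 522.4104633  -199.00978988  161.        ] -123.28315132910937 -117.19629731921852
```

The two views agree: the nut axis is at about (521,-197), its slot is at yaw 59°, and the stem slot is at -6.5°, so the nut sits at -65.5°. The red pin is at (580,182), yaw -2°, which fits the stand's pocket spacing. Now moving above the nut.

>>> {"method": "step_arm", "body": {
  "plan": [
    [[4.4,-2.3,0,-0.07,1],[8.8,-4.7,0,-0.147,1],[13.2,-7.0,0,-0.22,1],[17.6,-9.4,0,-0.294,1],[22.1,-11.7,0,-0.367,1],[26.5,-14.1,0,-0.44,1],[30.9,-16.4,0,-0.514,1],[35.3,-18.8,0,-0.588,1],[39.7,-21.1,0,-0.66,1],[42.5,-22.6,0,-0.71,1],[44.1,-23.5,0,-0.735,1],[44.1,-23.5,0,-0.735,1],[44.1,-23.5,0,-0.735,1]]
  ],
  "newtons": 25
}}

```text
time_s: 1.72
ee_pos: [520.0, -198.0, 235.9]
ee_rot: [-180.0, 0.0, 58.9]
force: [-0.9, -0.2, -0.4]
gripper_width: 91.1
gripper_force: 0.0
```

>>> {"method": "step_arm", "body": {
  "plan": [
    [[0.1,0,2.5,0,1],[0.1,0,5,0,1],[0.1,0,7,0,1],[0.1,0,8.2,0,1],[0.1,0,8.4,0,1],[0.1,0,8.4,0,0.6],[0.1,0,8.4,0,0.45],[0.1,0,8.4,0,0.4],[0.1,0,8.4,0,0.4],[0.1,0,8.4,0,0.4],[0.1,0,8.4,0,0.4],[0.1,0,8.4,0,0.4]]
  ]
}}

```text
time_s: 3.22
ee_pos: [521.3, -196.3, 152.1]
ee_rot: [-180.0, -0.0, 59.0]
force: [-1.3, 0.9, 2.3]
gripper_width: 47.0
gripper_force: 25.0
```

>>> {"method": "step_arm", "body": {
  "plan": [
    [[0,0,0,0.1,0.4],[0,0,0,0.22,0.4],[0,0,0,0.34,0.4],[0,0,0,0.46,0.4],[0,0,0,0.58,0.4],[0,0,0,0.7,0.4],[0,0,0,0.82,0.4],[0,0,0,0.94,0.4],[0,0,0,1.04,0.4],[0,0,0,1.1,0.4],[0,0,0,1.143,0.4],[0,0,0,1.143,0.4],[0,0,0,1.143,0.4],[0,0,0,1.143,0.4]]
  ]
}}

```text
time_s: 4.97
ee_pos: [521.2, -196.3, 152.1]
ee_rot: [-180.0, 0.0, -6.5]
force: [-1.7, 1.5, 3.0]
gripper_width: 47.0
gripper_force: 25.0
```

>>> {"method": "step_arm", "body": {
  "plan": [
    [[0,0,0,0,0.8],[0,0,0,0,1],[0,0,0,0,1],[0,0,0,0,1],[0,0,-3,0,1],[0,0,-6.5,0,1],[0,0,-9,0,1],[0.2,-4,-9,-0.01,1],[0.4,-9,-9,-0.02,1],[0.6,-14,-9,-0.03,1],[0.8,-19,-9,-0.04,1],[1.0,-24,-9,-0.05,1],[1.2,-29,-9,-0.06,1],[1.4,-34,-9,-0.07,1],[1.6,-37,-9,-0.08,1],[1.6,-38.2,-9,-0.08,1],[1.6,-38.2,-9,-0.08,1],[1.6,-38.2,-9,-0.08,1]]
  ]
}}

```text
time_s: 7.22
ee_pos: [580.2, 180.1, 241.9]
ee_rot: [180.0, 0.0, -2.0]
force: [-0.3, -0.2, 0.2]
gripper_width: 91.6
gripper_force: 0.0
```

```bash
python3 - <<'E'
from h import *
t=grab_frame("top");s=grab_frame("side")
cv2.imwrite("pics/top1.png",t);cv2.imwrite("pics/side1.png",s)
a=cv2.resize(t[195:255,380:440],(400,400),interpolation=cv2.INTER_CUBIC)
b=cv2.resize(s[130:180,330:380],(400,400),interpolation=cv2.INTER_CUBIC)
cv2.imwrite("pics/crop2.png",np.hstack([a,b]))
print(state()["ee_pos"],state()["ee_rot"])
E
```

```text
[580.29247716 180.13566882 242.07503974] [ 1.79976590e+02 -4.71281797e-03 -1.99125516e+00]
```

View pics/crop2.png

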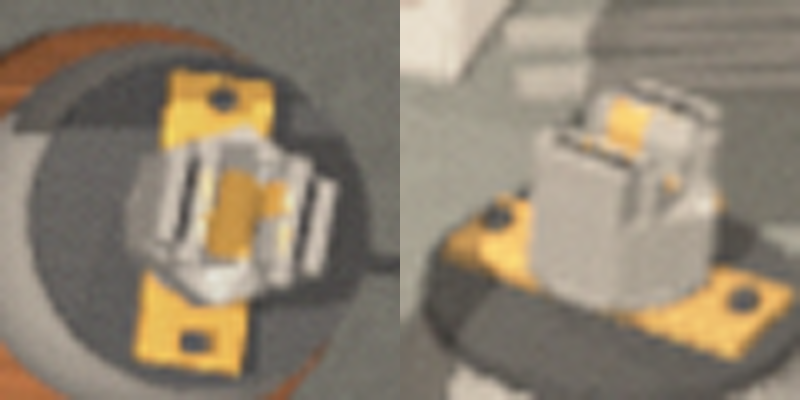

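The nut's slot now lies close to the clamp bar's direction, with its black lines at crop pixels (185,190) and (310,225). I'll check the angle numerically.

```bash
python3 - <<'E'
from h import *
t=cv2.imread("pics/top1.png")
g=cv2.cvtColor(cv2.resize(t[195:255,380:440],(480,480),interpolation=cv2.INTER_CUBIC),cv2.COLOR_BGR2GRAY)
m=cv2.inRange(g,0,85); k=480/400
C=[]
for x0,x1,y0,y1 in((160,210,140,245),(292,330,170,275)):
    x0,x1,y0,y1=[int(v*k) for v in(x0,x1,y0,y1)]
    bs=blobs(m[y0:y1,x0:x1],(x0,y0),40); b=max(bs,key=cv2.contourArea)
    w=np.array([ray("top",(380+p[0]/8-.44,195+p[1]/8-.44),161)[:2] for p in b.reshape(-1,2)],np.float32)
    vx,vy,cx,cy=cv2.fitLine(w,cv2.DIST_L2,0,.01,.01).ravel(); C.append((cx,cy))
    print(cv2.minAreaRect(w),np.degrees(np.arctan2(vy,vx)))
print("axis",np.mean(C,0),ang(np.array(C[1])-C[0])+90)
B=[ray("top",(380+p[0]*.15-.4,195+p[1]*.15-.4),125) for p in((222,97),(196,342))]
print("bar",np.mean(B,0),ang(B[0]-B[1]))
E
```

```text
((530.01513671875, -181.03750610351562), (1.1544983386993408, 4.225625514984131), 89.9162368774414) -7.318115
((518.4429321289062, -212.3201141357422), (1.4026824235916138, 6.589237213134766), 86.16100311279297) -7.3498125
axis [ 524.2239 -196.7343] -20.273094
bar [ 521.51925144 -195.961482    125.        ] -6.0918635041922435
```

>>> {"method": "step_arm", "body": {
  "plan": [
    [[0,-0.2,4,0,1],[0,-0.2,8,0,1],[0,-0.2,12,0,1],[0,-0.2,15,0,1],[0,-0.2,17.5,0,1],[0,-0.2,18.2,0,1],[0,-0.2,18.2,0,1],[0,-0.2,18.2,0,0.6],[0,-0.2,18.2,0,0.3],[0,-0.2,18.2,0,0.1],[0,-0.2,18.2,0,0.05],[0,-0.2,18.2,0,0.05],[0,-0.2,18.2,0,0.05],[0,-0.2,18.2,0,0.05]]
  ],
  "newtons": 20
}}

```text
time_s: 9.07
ee_pos: [580.4, 183.4, 59.9]
ee_rot: [180.0, 0.0, -1.9]
force: [0.3, 0.2, 0.4]
gripper_width: 24.0
gripper_force: 0.0
```

>>> {"method": "step_arm", "body": {
  "plan": [
    [[0,0,0,0,0],[0,0,0,0,0],[0,0,0,0,0],[0,0,0,0,0],[0,0,0,0,0]]
  ]
}}

```text
time_s: 9.7
ee_pos: [580.4, 183.3, 59.9]
ee_rot: [180.0, 0.0, -1.9]
force: [-0.3, -0.8, 0.3]
gripper_width: 9.9
gripper_force: 20.0
```

Gripped at a width of 9.9 mm, which matches the tab. Now lifting and carrying it above the vise.

>>> {"method": "step_arm", "body": {
  "plan": [
    [[0,0,-1.5,0,0],[0,0,-4,0,0],[0,0,-8,0,0],[0,0,-13,0,0],[0,0,-18,0,0],[0,0,-19,0,0],[-0.6,4,-19,0.01,0],[-1.2,9,-19,0.02,0],[-1.8,14,-19,0.03,0],[-2.4,19,-19,0.04,0],[-3,24,-19,0.05,0],[-3.6,29,-19,0.06,0],[-4.2,34,-19,0.07,0],[-4.65,37,-19,0.08,0],[-4.65,38.2,-19,0.08,0],[-4.65,38.2,-19,0.08,0],[-4.65,38.2,-19,0.08,0]]
  ]
}}

```text
time_s: 11.82
ee_pos: [521.4, -195.6, 249.7]
ee_rot: [-180.0, 0.0, -6.4]
force: [-0.2, 0.2, -0.8]
gripper_width: 9.6
gripper_force: 20.0
```

```bash
python3 - <<'E'
from h import *
t=grab_frame("top");s=grab_frame("side")
cv2.imwrite("pics/top2.png",t)
b=cv2.resize(s[60:200,270:410],(600,600),interpolation=cv2.INTER_CUBIC)
cv2.imwrite("pics/crop3.png",b)
print(state()["ee_pos"],state()["ee_rot"],state()["gripper_width"])
E
```

```text
[ 521.43511445 -195.63299896  249.89345158] [-1.79977900e+02  1.20662823e-02 -6.39297362e+00] 9.595615676018703
```

View pics/crop3.png

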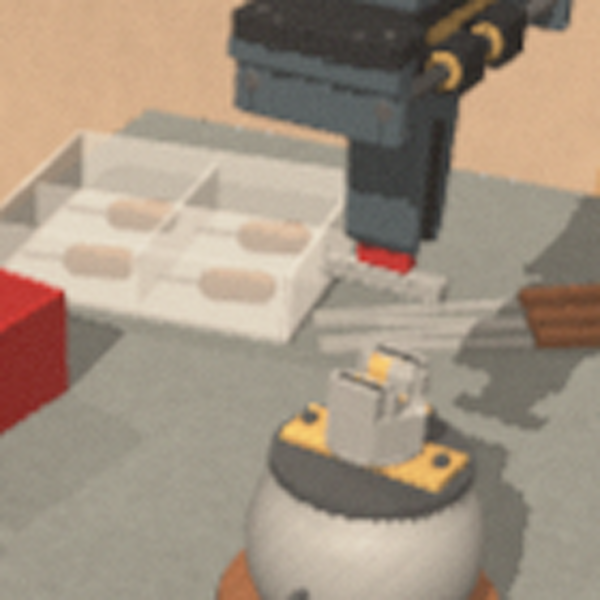

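The side view shows the pin held level at crop (390,270), parallel to the slots and directly above the nut at (380,380). Lowering it slowly.

>>> {"method": "step_arm", "body": {
  "plan": [
    [[0,0.06,1.5,0,0],[0,0.06,3,0,0],[0,0.06,4,0,0],[0,0.06,4.5,0,0],[0,0.06,4.9,0,0],[0,0.06,5.2,0,0],[0,0.06,5.4,0,0],[0,0.06,5.5,0,0],[0,0.06,5.5,0,0]]
  ]
}}

```text
time_s: 13.05
ee_pos: [521.2, -197.4, 195.0]
ee_rot: [-180.0, -0.0, -6.5]
force: [0.4, 0.9, -0.9]
gripper_width: 9.8
gripper_force: 20.0
```

>>> {"method": "step_arm", "body": {
  "plan": [
    [[0,0,0.1,0,0],[0,0,0.2,0,0],[0,0,0.2,0,0]]
  ]
}}

```text
time_s: 13.42
ee_pos: [521.2, -197.4, 192.9]
ee_rot: [-180.0, 0.0, -6.5]
force: [0.9, 1.3, -0.3]
gripper_width: 10.2
gripper_force: 20.0
```

Depth 192.9 mm is the home height, reached with no resistance. Releasing and rising.

>>> {"method": "step_arm", "body": {
  "plan": [
    [[0,0,0,0,0.3],[0,0,0,0,0.5],[0,0,0,0,0.6],[0,0,0,0,0.6],[0,0,0,0,0.6],[0,0,-2,0,0.6],[0,0,-5,0,0.6],[0,0,-9,0,0.6],[0,0,-12,0,0.6],[0,-5,-12,0,0.6],[0,-10,-12,0,0.6],[0,-15,-12,0,0.6],[0,-20,-12,0,0.6],[0,-20,-12,0,0.6],[0,-20,-12,0,0.6]]
  ]
}}

```text
time_s: 15.3
ee_pos: [543.7, 0.9, 312.9]
ee_rot: [179.9, 0.0, -6.5]
force: [0.1, -0.3, -0.8]
gripper_width: 54.5
gripper_force: 0.0
```

```bash
python3 - <<'E'
from h import *
t=grab_frame("top");s=grab_frame("side")
a=cv2.resize(t[195:255,380:440],(400,400),interpolation=cv2.INTER_CUBIC)
b=cv2.resize(s[110:180,320:390],(400,400),interpolation=cv2.INTER_CUBIC)
cv2.imwrite("pics/crop4.png",np.hstack([a,b]))
print(state()["ee_pos"],state()["force"])
def red(im,x0,x1,y0,y1):
    h=cv2.cvtColor(im,cv2.COLOR_BGR2HSV)
    m=(cv2.inRange(h,(0,150,60),(8,255,255))|cv2.inRange(h,(172,150,60),(180,255,255)))[y0:y1,x0:x1]
    b=max(blobs(m,(x0,y0)),key=cv2.contourArea).reshape(-1,2);return b
b=red(t,385,440,200,250)
w=np.array([ray("top",p,201)[:2] for p in b],np.float32);print("tab top z201",cv2.minAreaRect(w))
b=red(s,340,380,110,170);v=b[:,1]
print("side red rows",v.min(),v.max())
def proj(X):
    p=P["side"];q=p["camera_matrix"]@(p["R"]@np.array(X)+p["t"]);return q[:2]/q[2]
print("expected top centre",proj([521,-197,201]),[proj([521+13*a,-197+5*c,201]) .round(1) for a in(-1,1) for c in(-1,1)])
E
```

```text
[5.43691542e+02 1.49372315e-01 3.12928800e+02] [-0.0268341  -0.90127445  0.06467102]
tab top z201 ((522.7243041992188, -199.12225341796875), (5.240482807159424, 24.89360809326172), 89.72036743164062)
side red rows 126.0 148.0
expected top centre [360.52753754 128.24001475] [array([367.7, 128.6]), array([365.9, 130.7]), array([355.3, 125.8]), array([353.4, 127.9])]
```

View pics/crop4.png

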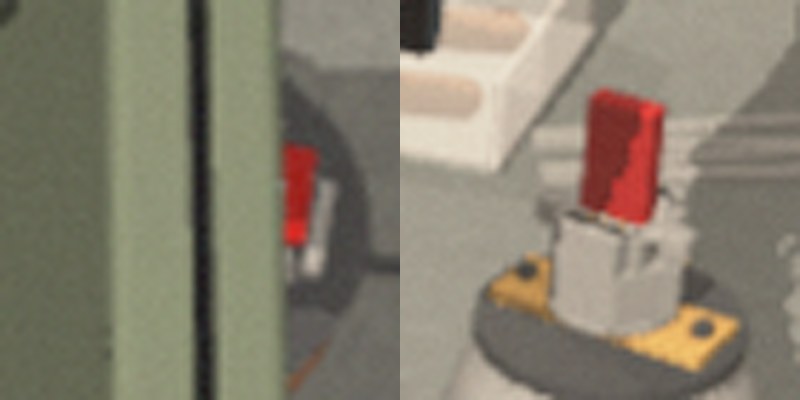

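The side view shows the red tab upright and seated in the slots, its top edge at row 126 against an expected 125.8 when fully home. The nut is still aligned and the gripper is clear.

```bash
python3 -c "
from workcell import job_done
print(job_done())"
```

```text
the job is handed in; nothing more can be done
None
```

The job is handed in at about 15 s: the nut was tightened until its slot lined up with the stem's, and the middle-sized red pin stands upright and fully home across both slots, released; the blue and yellow pins were never touched. No verdict came back.

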